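# Close the sample chamber and hold its latch leaf in line for the pin

## Task

Lower the chamber's open lid gently until it is fully closed; then take the loose hinge leaf that has a single knuckle (not the spare with two) by its upright fin and bring its knuckle between the two knuckles on the front edge of the lid, so that the holes line up and a colleague could push the pin straight through. Finish while still holding the leaf there in the gripper, motionless and without leaning on the chamber or the lid; do not let go, and leave everything else on the bench where it is.

Things in the scene. Friction and masses are not known exactly. Their poses are not given: they have to be found in the camera images.
- chamber: white sample chamber fixed to the bench: open box 140 mm deep (x), 180 mm wide (y), 100 mm high, origin at the centre of its underside; its front looks along its own -x. Its lid is hinged along the rear (+x) top edge
- lid (a joint): lid angle in rad: 0 = closed (level, on a firm stop), grows as the front edge rises (at most 1.45); starts between 0.8 and 1.2. A stiff hinge: the lid stays where it is left and does not fall; pushing it shut takes about 1 to 5 N on its outer face
- lid_hinge (a point): mid-width point of the lid's hinge line on the box's rear top edge, 100 mm above the bench, 70 mm behind (+x) the chamber's middle. Axes turn with the lid, y along the hinge. The flat lid reaches 142 mm along -x, is 184 mm wide and 8 mm thick (z 0 inner to +8 mm outer face); the outer face is bare up to 113 mm from the hinge, then carries a steel leaf 74 mm wide, 3 mm proud
- lid_bore (a point): middle of the gap between the two steel knuckles on the lid's front edge, on their hole axis (y); 154 mm along -x and 4 mm along +z from lid_hinge, with the same axes. Knuckles: tubes of 22 mm outer, 14 mm inner diameter, each 22 mm long, 30 mm gap between them. Lid closed: 104 mm above the bench, 14 mm in front of the chamber
- leaf_grip (a point): middle of the upright fin of the single-knuckle steel leaf (0.16 to 0.26 kg, lying flat), 28.5 mm above its underside. Fin: x -22 to +18 mm, 12 mm thick (y), from 6 to 51 mm above the underside; plate below: x -30 to +22 mm, 50 mm wide, 6 mm thick. The leaf's +x points from fin to knuckle; in place the leaf is level with its x along the chamber's +x
- leaf_bore (a point): centre of the leaf's single knuckle, on the axis of its hole (y), 42 mm along the leaf's +x from the fin's middle and 11 mm above the underside; tube of 22 mm outside, 14 mm inside diameter, 22 mm long. A neck 20 mm wide joins it to the plate
- leaf: the single-knuckle leaf as a whole; origin on its underside below the fin's middle, x towards the knuckle, y along the hole, z up
- pin_mid (a point): steel hinge pin with crossbar head lying flat, 8 mm diameter, 80 mm long; point 4 mm above the bench. Leave it alone
- driver_mid (a point): screwdriver 160 mm long with black handle, lying. Leave it alone
- jar_mid (a point): white jar 52 mm diameter, 70 mm tall; point half-way up. Leave it alone
- flask_mid (a point): white bottle 56 mm diameter, 130 mm tall; point half-way up. Leave it alone
- dish_mid (a point): shallow glass dish 84 mm diameter, 16 mm high. Leave it alone
- wells_mid (a point): aluminium well block 85 x 120 x 18 mm. Leave it alone
- spare_mid (a point): spare hinge leaf: same plate and fin as the leaf to be used, but with TWO knuckles (22 mm long, 30 mm apart) and so 74 mm wide there; point at the middle of its fin, 28.5 mm above its underside. Not needed: leave it alone
There are look-alikes about, which are no part of the job. What is shaped like the leaf but red is not meant.

How it is judged:
By the outcome, as a careful person would: the job done as asked, in the order asked, and still so for the second after the job is handed in, while the arm keeps its last pose, push and grip.
It also fails if it takes over 64 s, if anything falls off the work surface, if the arm or the gripper's body presses on something with over 40 N, if the wrist force passes 120 N, or if a joint passes its speed limit or range.

## Robot

A 6-joint arm with a two-finger parallel gripper is mounted at the origin on the work surface. World frame = base frame: x ahead of the robot, y to its left, z up, the work surface at z = 0. Lengths are in m, angles in rad, forces in N, time in s.
With the tool pointing down it reaches from about 0.35 to 0.975 m from the base axis. Payload 4.9 kg.
Tool frame: the origin (TCP) lies midway between the tips of the shut fingers; the grasp point (between the pads) lies 19 mm behind it; z points along the fingers, y is the direction in which the jaws open and shut (so a half turn about z gives the same grasp; the last joint's range is limited). The gripper opens to 85 mm and grips with 20 to 120 N. Pads are 22 mm wide; open, the fingers measure 114 mm over their backs; the gripper's body (76 mm by 85 mm) begins 54 mm behind the grasp point. The pads swing forward as they close: fully open they stand 13 mm farther back than shut.
Start: joints at [1.04, 0.053, 1.613, -0, 1.476, -0.119], TCP at [0.25, 0.573, 0.231] pointing down, gripper open.
Joint ranges: [-3.01, 3.01], [-1.01, 2.22], [0.06, 2.58], [-1.02, 4.17], [0.09, 2.62], [-3.14, 3.14]. Speed limits (rad/s): [2.57, 2.57, 3.14, 3.14, 3.14, 3.14].

## Interface

Orientations are given as a rotation vector (axis times angle).
In Python, from station import ctrl gives the robot as it stands.
- The arm moves only by the tool apply_moves, never from a script. Its argument "rows" is a list of rows, each a list of 6 numbers: the shift along the tool's x, y, z in cm, then the turn, a rotation vector about the tool's x, y, z in units of 5 degrees (1.0 is 5 degrees). In form: [[x, y, z, rx, ry, rz], ...]. A call has 1 to 20 rows; each row is the pose to reach, as a shift and turn from the pose measured when the call began, along the tool's axes at that moment; what a row does not reach only later rows make up. A row lasts 1/10 s, in which the tool goes at most 50 mm and 8.59 degrees, less where a joint would pass 70% of its speed; a pose out of reach is approached as far as the arm can. A call with a gripper value outside its range is refused whole. "grip" is the closure, from 0 (fully open) to 1 (shut), set as the call begins (left out, the last holds). The fingers move at their own pace and stop on an object; "squeeze" is the grip in N (left out, the last holds). Time passes only in rows, so rows that repeat a pose let the fingers close. It gives the time, the measured TCP pose, the force and the opening at its end, in the units of the state.
- ctrl.get_obs(): the state, without advancing time (a new reading comes with each control period).
- ctrl.get_image(name): name is "scene" or "side" or "wrist"; returns a dict with "color" (384x512x3 uint8, blue, green, red), "mtx" (3x3 intrinsics, pixels), "D" ([k1, k2, p1, p2, k3] as OpenCV has them; the pictures are not rectified), "rvec" (rotation vector, rad) and "tvec" (3), from world to camera coordinates, as OpenCV has them. Camera axes: x right, y down, z forward; pixel columns grow to the right and rows downward; lengths in m; the calibration is good to about 2 mm. A picture is of the moment at which its call begins. There is no depth.
- ctrl.finish_job(): hands the job in, once; it reports no verdict.
The state is a dict: "t": time; "q": joint angles; "dq": joint speeds; "effort": joint torques, N m; "tool_pos": TCP position; "tool_rot": TCP orientation; "contact_force": force on the tool from outside, world axes, zero at the start; "wrist_torque": the same for the moment, N m; "opening": finger opening in m.
Only numpy, scipy, OpenCV 4.12 (cv2) and the standard library are available. Lean on these libraries where they do the work, as an engineer would, in place of code of your own. Each camera call takes 0.05 s, during which the arm holds its last target.

## Working session

There is one attempt and no reset: what is moved stays moved. The work goes in short steps, Python scripts to look and compute and a tool call to move; the robot and the scene stay as the last step left them, time stands still between calls to the robot, and variables do not carry over. Pictures are saved under pics/ and viewed, and the job is handed in when it is done.

Besides the shell and the picture viewer there is one more tool, called after "Call:" as a command line: name --pt "numbers of a row" for each row, then --argument value for the rest. apply_moves: Moves the arm, as the interface text tells. Its arguments: {"type":"object","properties":{"rows":{"type":"array","items":{"type":"array","items":{"type":"number"}}},"grip":{"type":"number"},"squeeze":{"type":"number"}},"required":["rows"]}

```bash
mkdir -p pics; ls
cat > h.py <<'E'
import cv2,numpy as np
from station import ctrl
def snap(n,f):
    im=ctrl.get_image(n); cv2.imwrite(f'pics/{f}.png',im['color']); 
    np.savez(f'pics/{f}.npz',**{k:np.array(im[k]) for k in('mtx','D','rvec','tvec')},color=im['color']); return im
E
python3 - <<'E'
from h import *
for n in('scene','side','wrist'):
    im=snap(n,n+'0'); R=cv2.Rodrigues(np.array(im['rvec'],float))[0]; print(n,-R.T@np.array(im['tvec']).ravel(), R[2])
    cv2.imwrite(f'pics/{n}0b.png',cv2.resize(im['color'],(800,600)))
print(ctrl.get_obs())
E
```

```text
pics
scene [ 1.17761277 -0.25216371  0.99541868] [-0.58270921  0.24802054 -0.77390942]
side [ 0.04188681 -0.56704438  0.73621461] [ 0.49103726  0.58163698 -0.64852204]
wrist [0.17480743 0.60497033 0.37350207] [ 0.28902085 -0.12793959 -0.94873516]
{'t': 0.15, 'q': array([ 1.04002831e+00,  5.32423165e-02,  1.61401075e+00, -1.69495538e-05,
        1.47603491e+00, -1.19015798e-01]), 'dq': array([ 1.14092517e-03,  2.63400243e-04, -6.53599888e-03, -8.13693932e-06,
        1.44063575e-04, -1.12231640e-03]), 'effort': array([ 1.71843626e-04, -3.94240987e+01, -3.70722270e+01, -1.25519996e-04,
        4.66787227e-03, -1.12708477e-05]), 'tool_pos': array([0.24988761, 0.57231405, 0.23030324]), 'tool_rot': array([-6.42109538e-01, -3.07473477e+00,  2.53172880e-03]), 'contact_force': array([ 0.05583748, -0.05584909, -0.61461164]), 'wrist_torque': array([ 0.01016587, -0.01118771,  0.01902474]), 'opening': 0.08544718060102595}
```

View pics/scene0b.png

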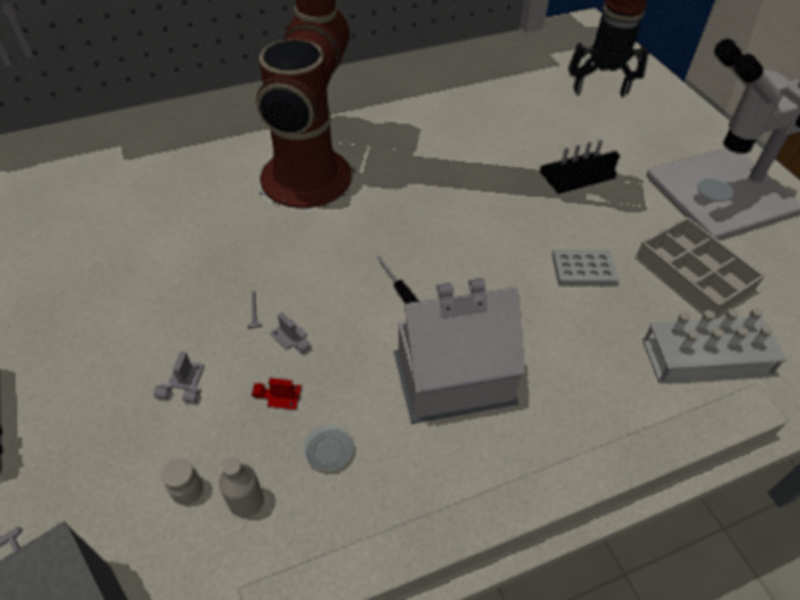

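View pics/side0b.png

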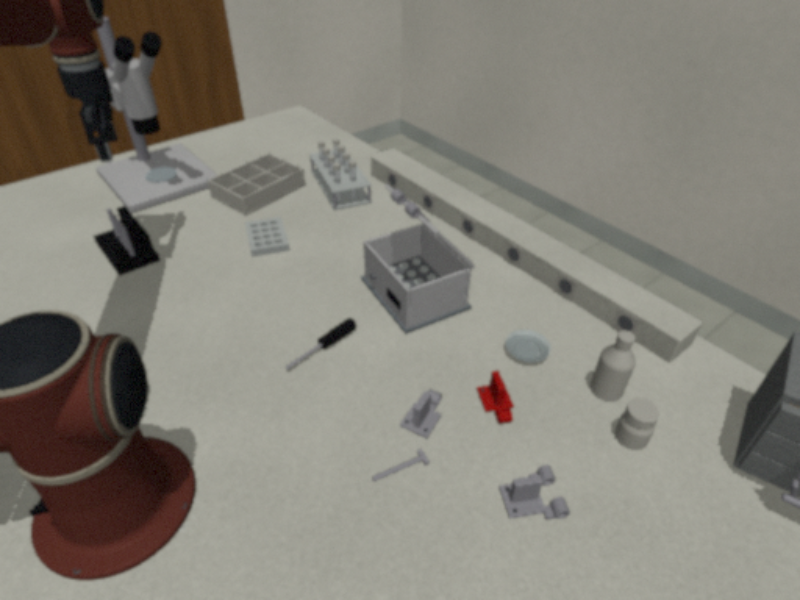

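View pics/wrist0b.png

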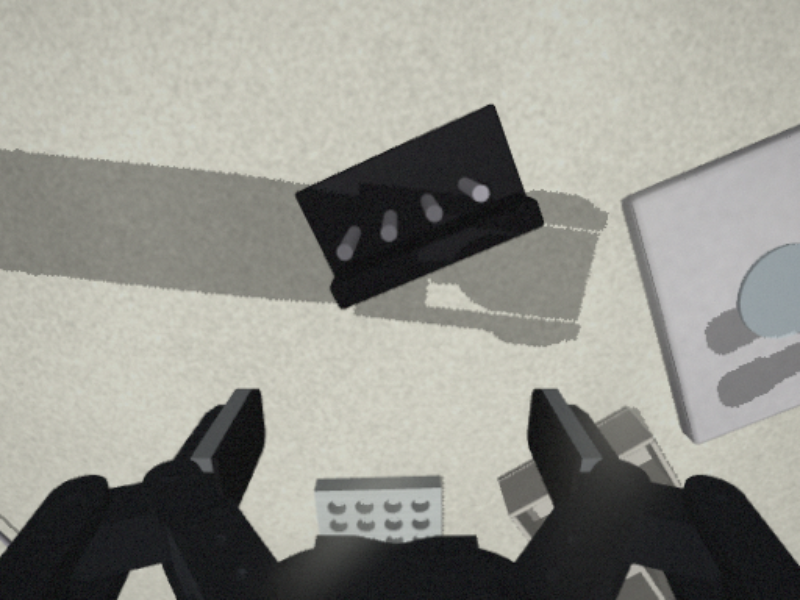

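Candidates (800×600 scene): single-knuckle grey leaf (290,332); spare with two knuckles (183,375); red look-alike (280,393). The choice is the grey one at (290,332). I'll check it in close crops.

Run:
```python
import cv2,numpy as np
s=cv2.imread('pics/scene0.png'); d=cv2.imread('pics/side0.png')
def crop(im,x0,y0,w,h,k): return cv2.resize(im[y0:y0+h,x0:x0+w],None,fx=k,fy=k,interpolation=cv2.INTER_CUBIC)
cv2.imwrite('pics/c1.png',np.hstack([crop(s,165,190,40,44,10),crop(d,250,240,40,44,10)]))
cv2.imwrite('pics/c2.png',crop(s,240,170,110,100,6))
cv2.imwrite('pics/c3.png',crop(d,220,115,100,100,6))
```

```text
(no output)
```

View pics/c1.png

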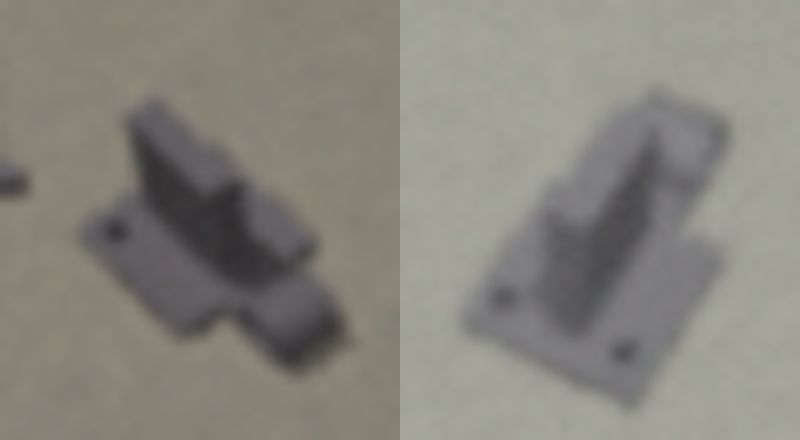

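View pics/c2.png

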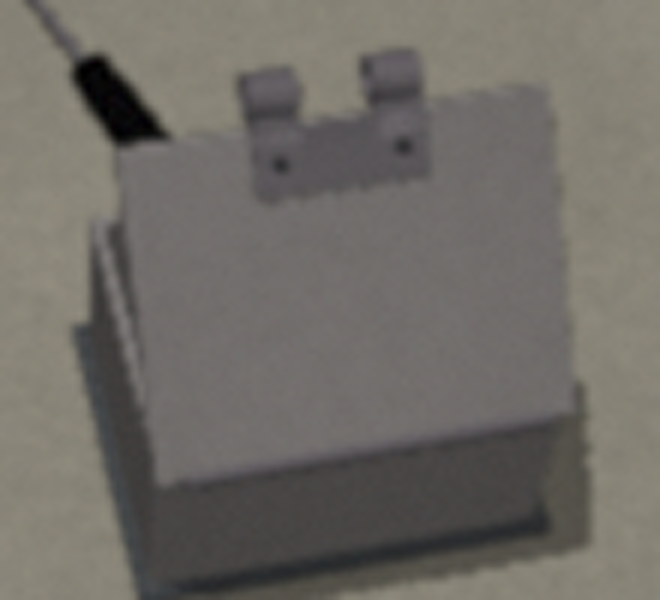

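View pics/c3.png

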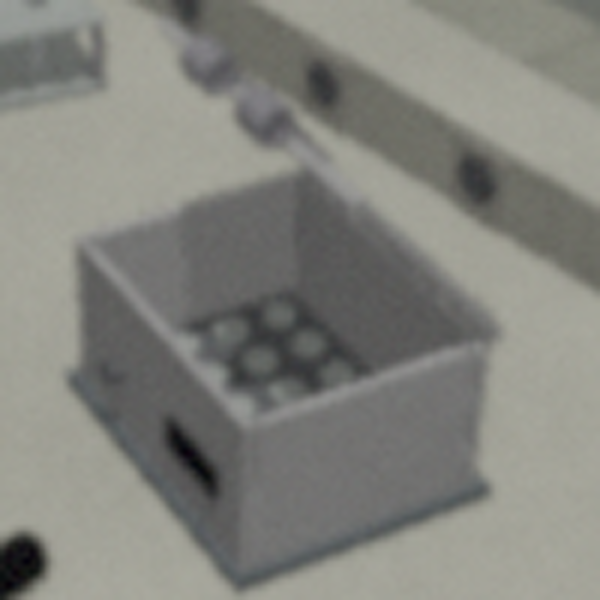

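```bash
cat > fit.py <<'E'
from h import *
from scipy.optimize import least_squares
from scipy.spatial.transform import Rotation as Ro
def P(cam,X):
    return cv2.projectPoints(np.array(X,float).reshape(-1,1,3),cam['rvec'],cam['tvec'],cam['mtx'],cam['D'])[0].reshape(-1,2)
def rz(a): c,s=np.cos(a),np.sin(a); return np.array([[c,-s,0],[s,c,0],[0,0,1]])
def ry(a): return Ro.from_euler('y',a).as_matrix()
def uncrop(p,o,k): return (np.array(p,float)+.5)/k-.5+np.array(o)
def leaf_w(p,X): return (np.array(X,float)/1000)@rz(p[2]).T+[p[0],p[1],0]
def cham_w(p,X): return (np.array(X,float)/1000)@rz(p[2]).T+[p[0],p[1],0]
def lid_w(p,X): # rotate: front(-x) rises for positive theta -> about +y by +theta
    X=(np.array(X,float)/1000)@ry(p[3]).T+[.07,0,.1]
    return X@rz(p[2]).T+[p[0],p[1],0]
E
cat > run1.py <<'E'
from fit import *
S=np.load('pics/scene0.npz');D=np.load('pics/side0.npz')
A=[((-22,-6,51),(128,118)),((-22,6,51),(152,95)),((18,6,51),(242,180)),((18,-6,51),(215,195)),((22,25,6),(315,240)),((-30,-25,6),(82,230)),((22,-25,6),(188,330))]
B=[((-30,25,6),(65,320)),((-30,-25,6),(232,405)),((22,-25,6),(322,260)),((-22,6,51),(150,190)),((-22,-6,51),(190,215)),((18,6,51),(255,90))]
def f(p):
    return np.r_[(P(S,leaf_w(p,[a[0] for a in A]))-uncrop([a[1] for a in A],(165,190),10)),(P(D,leaf_w(p,[a[0] for a in B]))-uncrop([a[1] for a in B],(250,240),10))].ravel()
best=min((least_squares(f,[.5,-.1,a],loss='soft_l1') for a in np.arange(-3,3.2,.7)),key=lambda r:r.cost)
print('leaf',best.x,np.round(best.fun.reshape(-1,2),2))
A=[((-142,-92,8),(118,145)),((-142,92,8),(550,88)),((0,-92,8),(158,485)),((0,92,8),(575,410)),((-113,-37,11),(262,202)),((-113,37,11),(430,175)),((-154,-26,4),(270,95)),((-154,26,4),(392,78))]
B=[((-154,26,4),(207,60)),((-154,-26,4),(262,112))]
C=[((-70,-90,100),(243,422)),((-70,90,100),(82,245)),((70,-90,100),(490,342))]
def g(p):
    return np.r_[P(S,lid_w(p,[a[0] for a in A]))-uncrop([a[1] for a in A],(240,170),6),P(D,lid_w(p,[a[0] for a in B]))-uncrop([a[1] for a in B],(220,115),6),P(D,cham_w(p,[a[0] for a in C]))-uncrop([a[1] for a in C],(220,115),6)].ravel()
b=least_squares(g,[.6,.1,0,1.],loss='soft_l1'); print('cham',b.x,np.round(b.fun.reshape(-1,2),2))
print('hinge',lid_w(b.x,[0,0,0]),'bore now',lid_w(b.x,[-154,0,4]))
q=b.x.copy();q[3]=0;print('bore closed',lid_w(q,[-154,0,4]))
def tri(uS,uD):
    M=[];
    for c,u in((S,uS),(D,uD)):
        R=cv2.Rodrigues(c['rvec'])[0];M.append(np.c_[R,c['tvec'].reshape(3,1)])
    n=[cv2.undistortPoints(np.array([[u]],float),c['mtx'],c['D']).reshape(2,1) for c,u in((S,uS),(D,uD))]
    X=cv2.triangulatePoints(M[0],M[1],*n);return (X[:3]/X[3]).ravel()
k=.64
for n,a,c in (('pin',(254,308),(400,467)),('driver',(400,285),(320,345)),('spare',(183,368),(527,488)),('red',(283,388),(498,390)),('dish',(330,450),(527,348)),('wells',(585,266),(268,236))): print(n,tri(np.array(a)*k,np.array(c)*k))
E
python3 run1.py
```

```text
leaf [ 0.43258162 -0.15973412  0.3494954 ] [[-0.09 -0.42]
 [ 0.94 -0.28]
 [ 0.16 -0.48]
 [-0.58  0.25]
 [ 0.6   0.22]
 [-0.38 -0.45]
 [-0.63  0.44]
 [-0.23 -1.16]
 [ 0.6  -1.02]
 [ 1.37 -1.15]
 [-0.07  1.38]
 [ 0.26  0.94]
 [-2.62  0.44]]
cham [ 0.62863128  0.09025592 -0.18702283  0.87451784] [[-0.14  0.35]
 [ 0.66 -0.66]
 [-0.44 -0.67]
 [ 0.75  0.26]
 [-0.52 -0.55]
 [ 0.66 -0.38]
 [ 0.21 -0.23]
 [ 0.43 -0.32]
 [ 1.02  0.96]
 [ 0.87  0.86]
 [ 0.41  1.02]
 [-0.68 -1.93]
 [ 0.76  0.24]]
hinge [0.69741063 0.07724051 0.1       ] bore now [0.6033779  0.09503472 0.22071956]
bore closed [0.54609606 0.10587441 0.104     ]
pin [ 0.34568058 -0.20743507  0.003453  ]
driver [0.39278675 0.08066139 0.00393258]
spare [ 0.45326378 -0.35788521  0.02783191]
red [ 0.55531303 -0.205846    0.0240967 ]
dish [ 0.68558238 -0.16265195  0.00419831]
wells [0.48960067 0.45064395 0.00988733]
```

```bash
cat > mv.py <<'E'
from fit import *
def down(yaw): # tool z down, tool y along direction yaw+90deg
    x=np.array([np.cos(yaw),np.sin(yaw),0]);y=np.array([np.sin(yaw),-np.cos(yaw),0]);return np.c_[x,y,[0,0,-1]]
def rel(p,R,o=None):
    o=o or ctrl.get_obs(); R0=Ro.from_rotvec(o['tool_rot']).as_matrix()
    return np.round(np.r_[R0.T@(np.array(p)-o['tool_pos'])*100, Ro.from_matrix(R0.T@R).as_rotvec()/np.deg2rad(5)],2)
E
python3 - <<'E'
from mv import *
o=ctrl.get_obs();R0=Ro.from_rotvec(o['tool_rot']).as_matrix();print(R0.round(3))
p=[.62863,.09026,-.187,.8745]
X=lid_w(p,[-100,0,8]);print(X)
for yaw in(-.187,-.187+np.pi):
    print(yaw,rel([.4,.35,.36],down(yaw)),rel(X+[0,0,.12],down(yaw)),rel(X+[0,0,.04],down(yaw)))
E
```

```text
[[-0.916  0.4   -0.001]
 [ 0.4    0.916 -0.001]
 [ 0.    -0.002 -1.   ]]
[0.64042053 0.08802911 0.18185334]
-0.187 [-2.265e+01 -1.439e+01 -1.295e+01 -1.000e-02  3.000e-02  3.342e+01] [-5.517e+01 -2.876e+01 -7.120e+00 -1.000e-02  3.000e-02  3.342e+01] [-5.517e+01 -2.875e+01  8.800e-01 -1.000e-02  3.000e-02  3.342e+01]
2.9545926535897933 [-2.265e+01 -1.439e+01 -1.295e+01 -2.000e-02 -0.000e+00 -2.580e+00] [-5.517e+01 -2.876e+01 -7.120e+00 -2.000e-02 -0.000e+00 -2.580e+00] [-5.517e+01 -2.875e+01  8.800e-01 -2.000e-02 -0.000e+00 -2.580e+00]
```

Call:
apply_moves --pt "-5 -3 -11 0 0 -0.5" --pt "-10 -6 -12 0 0 -1" --pt "-15 -9 -12 0 0 -1.5" --pt "-19 -11 -12 0 0 -2" --pt "-23 -13 -12 0 0 -2.6" --pt "-27 -15 -12 0 0 -2.6" --pt "-31 -17 -12 0 0 -2.6" --pt "-35 -19 -12 0 0 -2.6" --pt "-39 -21 -12 0 0 -2.6" --pt "-43 -23 -12 0 0 -2.6" --pt "-47 -25 -12 0 0 -2.6" --pt "-51 -27 -11 0 0 -2.6" --pt "-55.2 -28.8 -9 0 0 -2.6" --pt "-55.2 -28.8 -7 0 0 -2.6" --pt "-55.2 -28.8 -7 0 0 -2.6" --pt "-55.2 -28.8 -7 0 0 -2.6" --grip 1

```text
t: 1.75
tool_pos: [0.64, 0.0876, 0.2995]
tool_rot: [-0.291, -3.125, 0.002]
contact_force: [0.1, 0.1, 0.9]
opening: -0.0
```

Run:
```python
from mv import *
o=ctrl.get_obs();print(o['t'],o['tool_pos'],o['contact_force'],o['q'],o['opening'])
p=[.62863,.09026,-.187,.8745]
print(rel(lid_w(p,[-100,0,8])+[0,0,.02],down(2.9546)))
im=snap('side','s1');w=snap('wrist','w1');cv2.imwrite('pics/s1b.png',cv2.resize(np.hstack([im['color'],w['color']]),(800,300)))
```

```text
1.75 [0.63996029 0.08759785 0.29952956] [0.1070204  0.06100524 0.92945796] [ 2.12935523e-02  7.30449383e-02  1.47898043e+00 -8.87539709e-04
  1.59324227e+00 -1.36409007e+00] -4.2861908101159335e-06
[-0.07  0.07  9.77 -0.02 -0.04  0.02]
```

View pics/s1b.png

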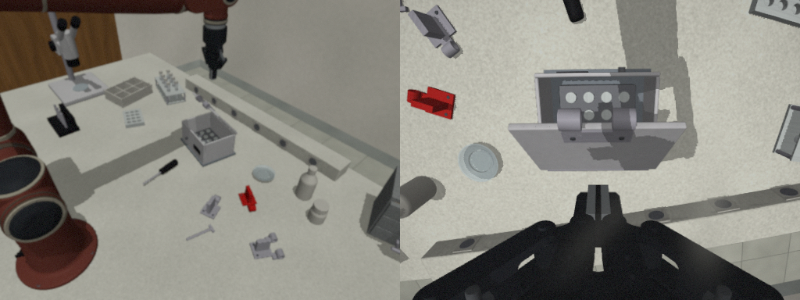

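Run:
```python
from mv import *
p=[.62863,.09026,-.187,.8745]
for th in (.95,.87,.8,.7,.6,.5,.4,.3,.2,.15,.1,.05,.02,0):
    p[3]=th; print(th,rel(lid_w(p,[-100,0,8]),down(2.9546))[:3])
```

```text
0.95 [-0.63 -0.05 11.64]
0.87 [ 0.04 -0.05 12.07]
0.8 [ 0.6  -0.05 12.5 ]
0.7 [ 1.34 -0.04 13.18]
0.6 [ 2.01 -0.04 13.92]
0.5 [ 2.6  -0.04 14.73]
0.4 [ 3.11 -0.04 15.6 ]
0.3 [ 3.53 -0.03 16.51]
0.2 [ 3.86 -0.03 17.46]
0.15 [ 3.98 -0.03 17.94]
0.1 [ 4.09 -0.03 18.43]
0.05 [ 4.16 -0.03 18.93]
0.02 [ 4.2  -0.03 19.23]
0 [ 4.22 -0.03 19.43]
```

Call:
apply_moves --pt "0 0 2 0 0 0" --pt "0 0 4.5 0 0 0" --pt "0 0 7 0 0 0" --pt "0 0 8.5 0 0 0" --pt "0 0 9.5 0 0 0" --pt "0 0 9.5 0 0 0" --pt "0 0 9.5 0 0 0"

```text
t: 2.55
tool_pos: [0.6411, 0.0888, 0.2088]
tool_rot: [0.287, 3.125, -0.001]
contact_force: [-0.6, 0.5, -0.1]
opening: 0.0
```

Run:
```python
from mv import *
im=snap('scene','c2x');im2=snap('side','s2');
cv2.imwrite('pics/s2b.png',np.hstack([cv2.resize(im['color'][150:300,220:370],(400,400)),cv2.resize(im2['color'][80:230,200:350],(400,400))]))
o=ctrl.get_obs();print(o['t'],o['tool_pos'],o['contact_force'])
p=[.62863,.09026,-.187,.8745]
for th in (.95,.87,.8,.7,.6,.5,.4,.3,.2,.15,.1,.05,.02,0):
    p[3]=th; print(th,rel(lid_w(p,[-100,0,8]),down(2.9546),o)[:3])
```

```text
2.65 [0.64143241 0.08861354 0.20926176] [0.17078301 0.64117703 0.3736977 ]
0.95 [-0.54 -0.08  2.33]
0.87 [ 0.14 -0.08  2.77]
0.8 [ 0.7  -0.07  3.19]
0.7 [ 1.44 -0.07  3.87]
0.6 [ 2.11 -0.07  4.61]
0.5 [ 2.7  -0.07  5.42]
0.4 [ 3.21 -0.06  6.28]
0.3 [ 3.64 -0.06  7.19]
0.2 [ 3.96 -0.06  8.14]
0.15 [ 4.09 -0.06  8.62]
0.1 [ 4.2  -0.06  9.11]
0.05 [ 4.28 -0.06  9.61]
0.02 [ 4.31 -0.06  9.91]
0 [ 4.33 -0.06 10.11]
```

View pics/s2b.png

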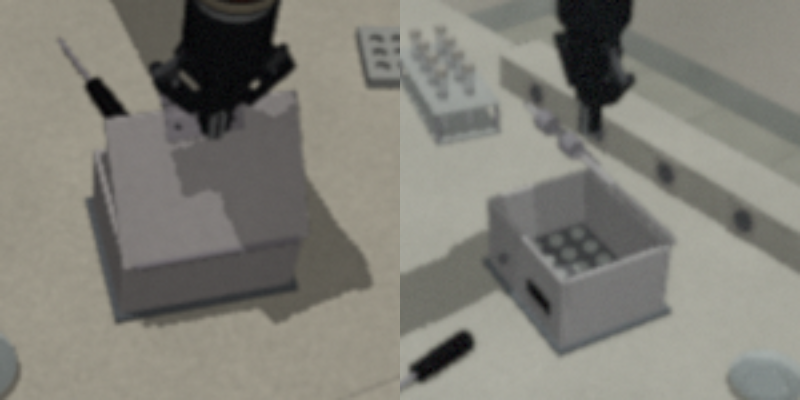

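Call:
apply_moves --pt "-0.7 0 1.2 0 0 0" --pt "-0.6 0 2 0 0 0" --pt "-0.4 0 2.5 0 0 0" --pt "-0.1 0 2.9 0 0 0" --pt "0.2 0 3.3 0 0 0" --pt "0.5 0 3.7 0 0 0" --pt "0.8 0 4.1 0 0 0" --pt "1.1 0 4.5 0 0 0" --pt "1.4 0 4.9 0 0 0" --pt "1.7 0 5.3 0 0 0" --pt "1.9 0 5.6 0 0 0" --pt "2.1 0 5.9 0 0 0" --pt "2.3 0 6.2 0 0 0" --pt "2.4 0 6.5 0 0 0" --pt "2.6 0 6.8 0 0 0" --pt "2.7 0 7.1 0 0 0"

```text
t: 4.25
tool_pos: [0.6151, 0.0935, 0.1379]
tool_rot: [0.288, 3.124, -0.001]
contact_force: [0.0, -0.0, 2.3]
opening: -0.0002
```

Run:
```python
from mv import *
im=snap('scene','c3x');im2=snap('side','s3');
cv2.imwrite('pics/s3b.png',np.hstack([cv2.resize(im['color'][150:300,220:370],(400,400)),cv2.resize(im2['color'][80:230,200:350],(400,400))]))
o=ctrl.get_obs();print(o['t'],o['tool_pos'],o['contact_force'])
p=[.62863,.09026,-.187,.8745]
for th in (.3,.2,.15,.1,.05,.02,0):
    p[3]=th; print(th,rel(lid_w(p,[-92,0,8]),down(2.9546),o)[:3])
```

```text
4.35 [0.6147331  0.09351174 0.13728809] [-0.54239371  0.51884101 -0.29206983]
0.3 [ 0.13 -0.06  0.25]
0.2 [ 0.44 -0.06  1.12]
0.15 [ 0.56 -0.06  1.56]
0.1 [ 0.65 -0.06  2.01]
0.05 [ 0.73 -0.06  2.47]
0.02 [ 0.76 -0.06  2.74]
0 [ 0.78 -0.06  2.93]
```

View pics/s3b.png

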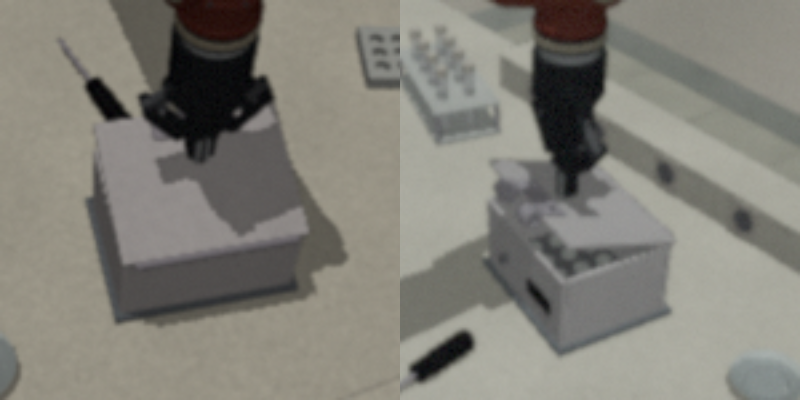

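The lid is following the fingers (knuckles now at about (530,200) in the right half, lid roughly 0.25 rad). Continuing slowly, and the step ends just above the stop.

Call:
apply_moves --pt "0.1 0 0.3 0 0 0" --pt "0.2 0 0.6 0 0 0" --pt "0.3 0 0.9 0 0 0" --pt "0.4 0 1.2 0 0 0" --pt "0.5 0 1.5 0 0 0" --pt "0.6 0 1.7 0 0 0" --pt "0.6 0 1.9 0 0 0" --pt "0.7 0 2.1 0 0 0" --pt "0.7 0 2.3 0 0 0" --pt "0.7 0 2.5 0 0 0" --pt "0.7 0 2.6 0 0 0" --pt "0.7 0 2.7 0 0 0"

```text
t: 5.55
tool_pos: [0.6075, 0.0948, 0.1099]
tool_rot: [0.288, 3.126, -0.001]
contact_force: [-1.0, -0.5, 1.8]
opening: -0.0002
```

Call:
apply_moves --pt "0 0 0.05 0 0 0" --pt "0 0 0.1 0 0 0" --pt "0 0 0.15 0 0 0"

```text
t: 5.85
tool_pos: [0.6074, 0.0949, 0.1083]
tool_rot: [0.288, 3.127, -0.001]
contact_force: [-1.1, -0.1, 1.0]
opening: 0.0
```

Call:
apply_moves --pt "0 0 0.05 0 0 0" --pt "0 0 0.1 0 0 0" --pt "0 0 0.1 0 0 0"

```text
t: 6.15
tool_pos: [0.6074, 0.0949, 0.1081]
tool_rot: [0.288, 3.127, -0.001]
contact_force: [-2.3, -0.2, 5.0]
opening: 0.0003
```

Call:
apply_moves --pt "0 0 0.1 0 0 0" --pt "0 0 0.1 0 0 0"

```text
t: 6.35
tool_pos: [0.6074, 0.0949, 0.108]
tool_rot: [0.288, 3.127, -0.001]
contact_force: [-3.8, -0.4, 6.0]
opening: -0.0001
```

Call:
apply_moves --pt "0 0 0.1 0 0 0" --pt "0 0 0.1 0 0 0"

```text
t: 6.55
tool_pos: [0.6074, 0.0949, 0.108]
tool_rot: [0.288, 3.128, -0.001]
contact_force: [-4.0, 0.5, 6.0]
opening: -0.0
```

Call:
apply_moves --pt "0 0 -1 0 0 0" --pt "0 0 -3 0 0 0" --pt "0 0 -6 0 0 0" --pt "0 0 -10 0 0 0" --pt "0 0 -14 0 0 0" --pt "-2 0 -17 0 0 0" --pt "-5 0 -18 0 0 0" --pt "-5 0 -18 0 0 0" --pt "-5 0 -18 0 0 0"

```text
t: 7.45
tool_pos: [0.6565, 0.0858, 0.2878]
tool_rot: [0.288, 3.128, -0.001]
contact_force: [0.3, 0.4, -1.2]
opening: -0.0002
```

Run:
```python
from mv import *
o=ctrl.get_obs();print(o['t'],o['tool_pos'],o['contact_force'])
im=snap('scene','c4x');im2=snap('side','s4');w=snap('wrist','w4')
c=lambda i,x,y,w,h,k:cv2.resize(i[y:y+h,x:x+w],None,fx=k,fy=k,interpolation=cv2.INTER_CUBIC)
cv2.imwrite('pics/c4b.png',c(im['color'],240,160,110,100,6))
cv2.imwrite('pics/s4b.png',c(im2['color'],220,115,100,100,6))
cv2.imwrite('pics/w4b.png',cv2.resize(w['color'],(800,600)))
```

```text
7.45 [0.65650952 0.08579844 0.28784346] [ 0.25279349  0.3676256  -1.2298157 ]
```

View pics/c4b.png

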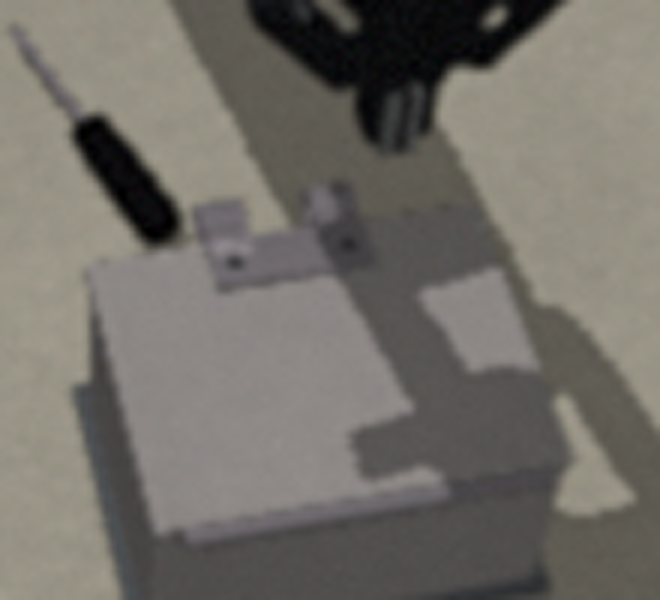

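View pics/s4b.png

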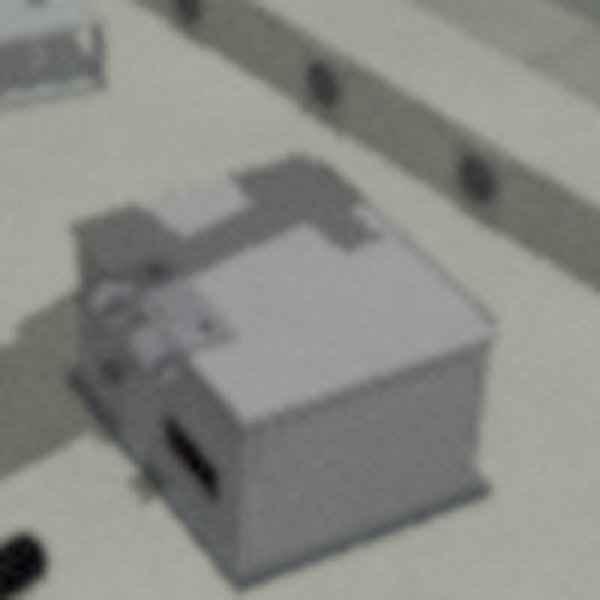

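View pics/w4b.png

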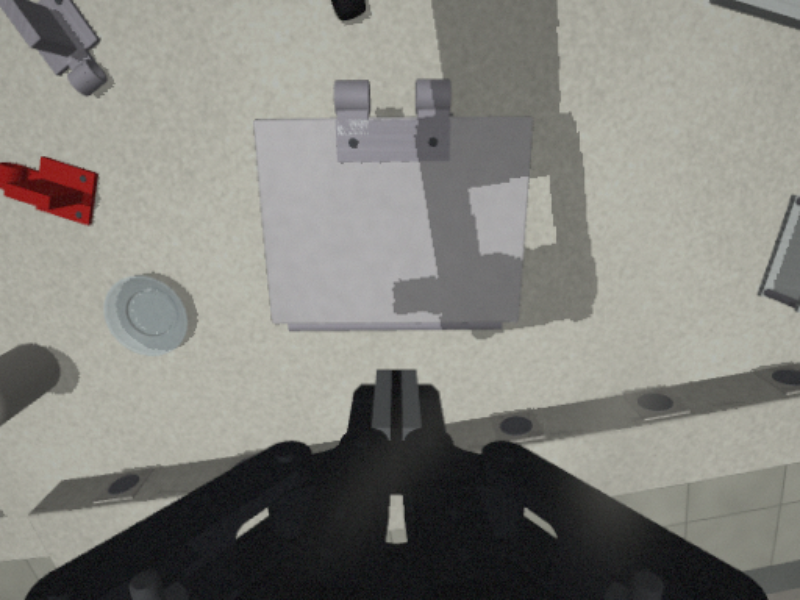

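Run:
```python
from mv import *
w=cv2.imread('pics/w4.png')
c=lambda i,x,y,w,h,k:cv2.resize(i[y:y+h,x:x+w],None,fx=k,fy=k,interpolation=cv2.INTER_CUBIC)
cv2.imwrite('pics/w4c.png',c(w,205,45,90,65,8))
cv2.imwrite('pics/w4d.png',c(w,155,65,190,150,4))
```

```text
(no output)
```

View pics/w4c.png

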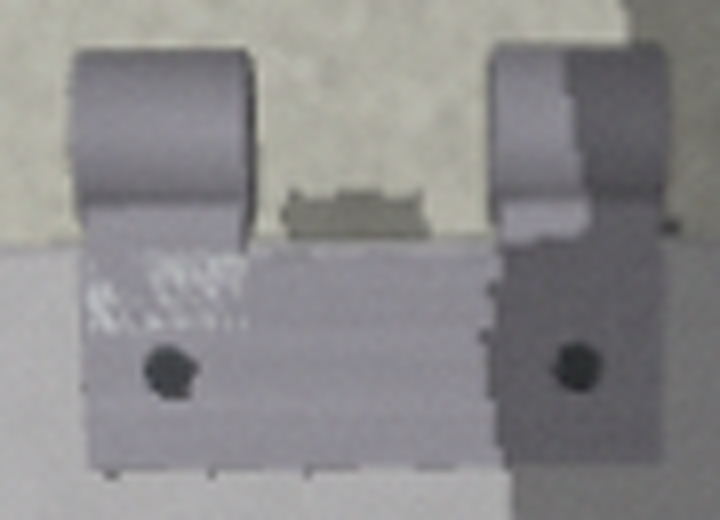

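View pics/w4d.png

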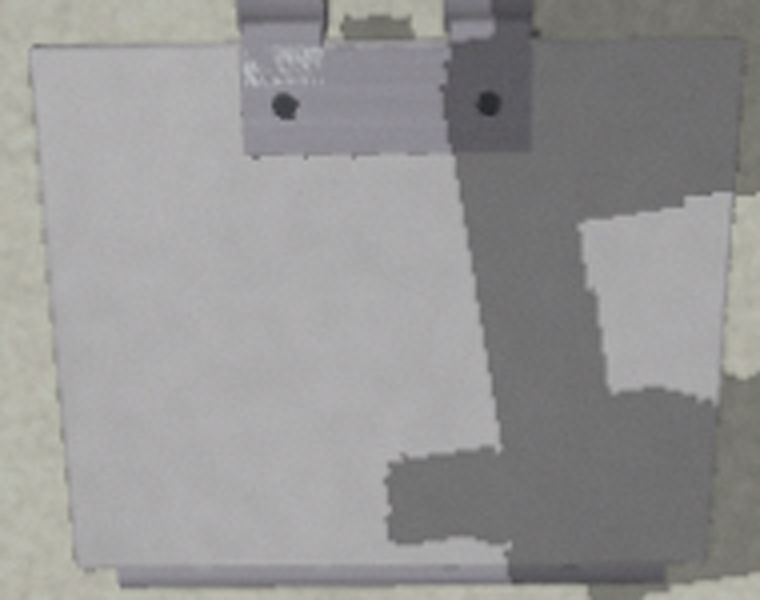

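```bash
cat > run2.py <<'E'
from mv import *
W=np.load('pics/w4.npz');S=np.load('pics/c4x.npz');D=np.load('pics/s4.npz')
o4=((205,45),8);o4d=((155,65),4)
WP=[((-142,-92,8),(32,45),o4d),((-142,92,8),(742,38),o4d),((-113,-37,11),(88,468),o4),((-113,37,11),(663,466),o4),((-154,-15,15),(250,130),o4),((-154,15,15),(493,125),o4),((-154,-37,15),(76,130),o4),((-154,37,15),(668,125),o4)]
oc=((240,160),6);os=((220,115),6)
SP=[((-142,-92,8),(90,265),oc),((0,-92,8),(158,535),oc),((-113,-37,11),(218,290),oc),((-113,37,11),(372,265),oc)]
DP=[((-142,-92,8),(243,420),os),((-142,92,8),(75,228),os),((0,-92,8),(495,325),os),((-113,-37,11),(235,330),os)]
def res(p,c,L): return P(c,lid_w([*p,0],[a[0] for a in L]))-np.array([uncrop(a[1],*a[2]) for a in L])
def rep(n,f):
    b=least_squares(f,[.63,.09,-.187]); print(n,b.x.round(4),'bore',lid_w([*b.x,0],[-154,0,4]).round(4)); return b
b=rep('W',lambda p:res(p,W,WP).ravel());print(b.fun.reshape(-1,2).round(2))
rep('S',lambda p:res(p,S,SP).ravel());rep('D',lambda p:res(p,D,DP).ravel())
b=rep('all',lambda p:np.r_[res(p,W,WP),res(p,S,SP),res(p,D,DP)].ravel());print(b.fun.reshape(-1,2).round(1))
E
python3 run2.py
```

```text
W [ 0.6266  0.0896 -0.1746] bore [0.5439 0.1042 0.104 ]
[[-1.51 -0.59]
 [ 1.44 -0.51]
 [ 0.12  0.76]
 [-0.11  0.38]
 [-0.06 -0.15]
 [ 0.13  0.19]
 [-0.68  0.16]
 [ 0.66  0.07]]
S [ 0.6298  0.0896 -0.159 ] bore [0.5469 0.1029 0.104 ]
D [ 0.6277  0.0916 -0.1736] bore [0.5449 0.1061 0.104 ]
all [ 0.6268  0.0899 -0.1702] bore [0.544  0.1041 0.104 ]
[[-1.4 -0. ]
 [ 1.5 -0.8]
 [ 0.3  1.1]
 [ 0.1  0.4]
 [-0.   0.1]
 [ 0.1  0.3]
 [-0.7  0.5]
 [ 0.7  0.1]
 [-1.2 -1. ]
 [-0.7 -1.8]
 [-0.1 -0.7]
 [ 0.9 -0.9]
 [ 0.5  0.2]
 [-1.1 -0.8]
 [ 0.4  1.2]
 [ 1.   0.7]]
```

Run:
```python
from mv import *
print(rel([.4326,-.1597,.22],down(.35)))
```

```text
[ 1.742e+01 -2.822e+01  6.740e+00 -2.000e-02  1.000e-02  2.989e+01]
```

Call:
apply_moves --pt "1 -1.6 0 0 0 1.6" --pt "2 -3.2 0 0 0 3.2" --pt "3 -4.8 0 0 0 4.8" --pt "4 -6.4 0 0 0 6.4" --pt "5 -8 0 0 0 8" --pt "6 -9.6 0 0 0 9.6" --pt "7 -11.2 0 0 0 11.2" --pt "8 -12.8 0 0 0 12.8" --pt "9 -14.4 0 0 0 14.4" --pt "10 -16 0 0 0 16" --pt "11 -17.6 0 0 0 17.6" --pt "12 -19.2 0 0 0 19.2" --pt "13 -20.8 0 0 0 20.8" --pt "14 -22.4 0 0 0 22.4" --pt "15 -24 1 0 0 24" --pt "16 -26 2 0 0 25.6" --pt "17 -28 4 0 0 27.2" --pt "17.4 -28.2 5 0 0 28.8" --pt "17.4 -28.2 6 0 0 29.9" --pt "17.4 -28.2 6.7 0 0 29.9" --grip 0

```text
t: 9.6
tool_pos: [0.4317, -0.159, 0.2188]
tool_rot: [-3.093, -0.546, 0.005]
contact_force: [0.1, 0.1, -0.2]
opening: 0.0853
```

Call:
apply_moves --pt "0 0 0 0 0 0" --pt "0 0 0 0 0 0"

```text
t: 9.8
tool_pos: [0.4314, -0.1586, 0.2185]
tool_rot: [-3.092, -0.548, 0.006]
contact_force: [0.0, 0.7, 0.4]
opening: 0.0852
```

Run:
```python
from mv import *
w=snap('wrist','w5');cv2.imwrite('pics/w5b.png',cv2.resize(w['color'],(800,600)))
o=ctrl.get_obs();print(o['t'],o['tool_pos'],o['q'],o['contact_force'])
print(rel([.4326,-.1597,.22],down(.35)))
```

```text
9.85 [ 0.4317899  -0.15877231  0.21898934] [-5.13433958e-01 -3.50864567e-01  1.99466984e+00 -1.49880615e-03
  1.50006303e+00  7.06715775e-01] [-0.29144348  0.03044804 -0.9239498 ]
[ 0.04  0.11 -0.1  -0.01  0.03  0.01]
```

View pics/w5b.png

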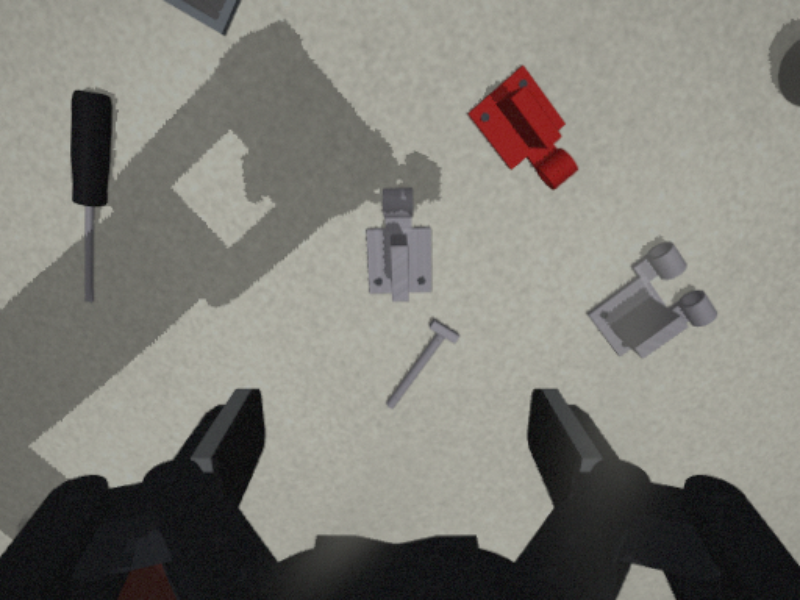

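Run:
```python
from mv import *
w=cv2.imread('pics/w5.png')
cv2.imwrite('pics/w5c.png',cv2.resize(w[115:197,220:292],None,fx=7,fy=7,interpolation=cv2.INTER_CUBIC))
```

```text
(no output)
```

View pics/w5c.png

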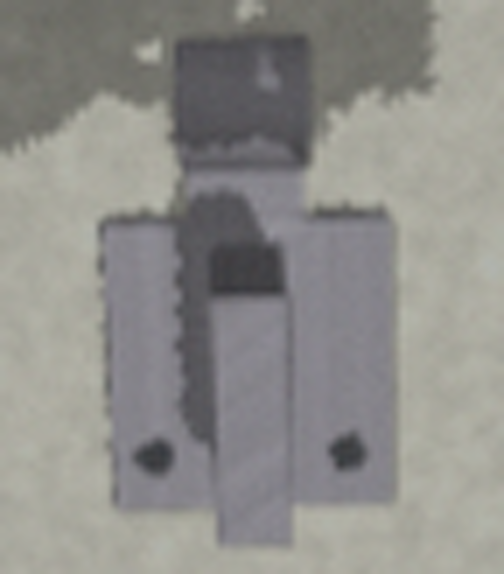

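```bash
cat > run3.py <<'E'
from mv import *
W=np.load('pics/w5.npz');o=((220,115),7)
L=[((22,25,6),(104,220)),((22,-25,6),(393,215)),((-30,25,6),(116,508)),((-30,-25,6),(396,501)),((18,6,51),(213,296)),((18,-6,51),(286,294)),((-22,6,51),(219,545)),((-22,-6,51),(293,545)),((42,11,22),(176,95)),((42,-11,22),(310,92))]
f=lambda p:(P(W,leaf_w(p,[a[0] for a in L]))-np.array([uncrop(a[1],*o) for a in L])).ravel()
b=least_squares(f,[.4326,-.1597,.35],loss='soft_l1');print(b.x,b.fun.reshape(-1,2).round(2))
p=b.x
print(rel([p[0],p[1],.06],down(p[2])),rel([p[0],p[1],.0095],down(p[2])))
E
python3 run3.py
```

```text
[ 0.43057112 -0.16118931  0.38013884] [[-0.36 -0.09]
 [ 0.09 -0.56]
 [-0.05  0.08]
 [-0.12  0.  ]
 [-0.48 -0.39]
 [ 0.43 -0.42]
 [-0.15 -0.16]
 [ 0.19 -0.45]
 [ 0.02  2.2 ]
 [ 0.4   2.07]]
[-1.60e-01  2.00e-01  1.59e+01 -1.00e-02  3.00e-02 -3.40e-01] [-1.400e-01  2.000e-01  2.095e+01 -1.000e-02  3.000e-02 -3.400e-01]
```

Call:
apply_moves --pt "-0.1 0.1 3 0 0 -0.2" --pt "-0.2 0.2 6 0 0 -0.34" --pt "-0.2 0.2 9 0 0 -0.34" --pt "-0.2 0.2 12 0 0 -0.34" --pt "-0.2 0.2 14 0 0 -0.34" --pt "-0.2 0.2 14 0 0 -0.34" --pt "-0.2 0.2 14 0 0 -0.34"

```text
t: 10.55
tool_pos: [0.4307, -0.1615, 0.0798]
tool_rot: [3.085, 0.595, -0.003]
contact_force: [0.3, 0.1, 0.5]
opening: 0.0852
```

Run:
```python
from mv import *
p=[.43057,-.16119,.3801]
w=snap('wrist','w6');cv2.imwrite('pics/w6b.png',cv2.resize(w['color'],(800,600)))
print(ctrl.get_obs()['tool_pos'],rel([p[0],p[1],.013],down(p[2])))
print(P(w,leaf_w(p,[(22,25,6),(22,-25,6),(18,6,51),(18,-6,51),(42,11,22),(42,-11,22)]))/.64)
```

```text
[ 0.43133256 -0.16190213  0.08068026] [-0.04 -0.1   6.77  0.01  0.01  0.01]
[[343.62457545 272.60633658]
 [447.2721676  272.7359306 ]
 [380.07639856 312.53001096]
 [410.60051781 312.56814102]
 [370.24750501 237.95991423]
 [420.67999005 238.0229952 ]]
```

View pics/w6b.png

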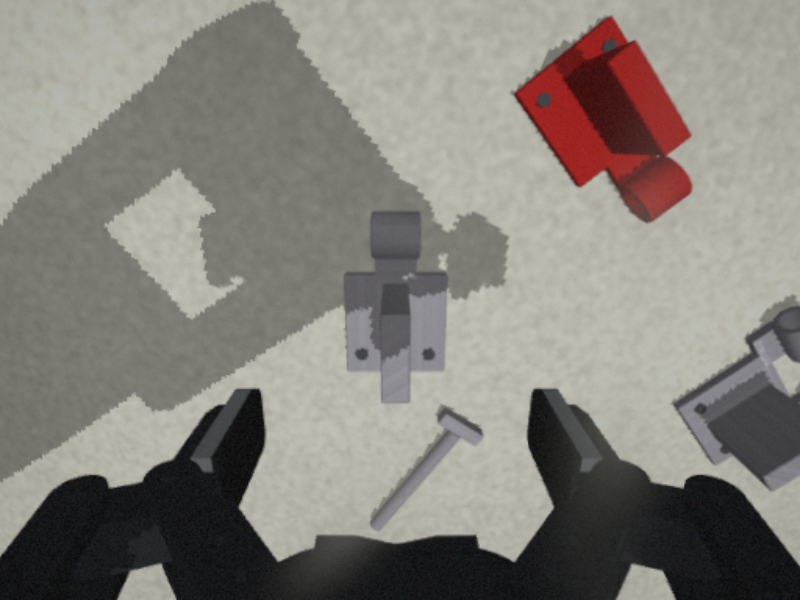

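Call:
apply_moves --pt "0 -0.1 1 0 0 0" --pt "0 -0.1 2.2 0 0 0" --pt "0 -0.1 3.4 0 0 0" --pt "0 -0.1 4.5 0 0 0" --pt "0 -0.1 5.5 0 0 0" --pt "0 -0.1 6.3 0 0 0" --pt "0 -0.1 6.7 0 0 0" --pt "0 -0.1 6.7 0 0 0"

```text
t: 11.4
tool_pos: [0.4305, -0.1608, 0.0129]
tool_rot: [3.084, 0.595, -0.003]
contact_force: [0.2, -0.1, -0.5]
opening: 0.0852
```

Call:
apply_moves --pt "0 0 0 0 0 0" --pt "0 0 0 0 0 0" --pt "0 0 0 0 0 0" --pt "0 0 0 0 0 0" --pt "0 0 0 0 0 0" --pt "0 0 0 0 0 0" --pt "0 0 0 0 0 0" --pt "0 0 0 0 0 0" --pt "0 0 0 0 0 0" --pt "0 0 0 0 0 0" --grip 1 --squeeze 70

```text
t: 12.4
tool_pos: [0.4308, -0.161, 0.0132]
tool_rot: [3.084, 0.595, -0.002]
contact_force: [-0.4, -0.1, 3.5]
opening: 0.0111
```

Run:
```python
from mv import *
w=snap('wrist','w7');s=snap('side','s7');cv2.imwrite('pics/w7b.png',np.hstack([w['color'][100:384,100:400],cv2.resize(s['color'][200:300,220:320],(284,284))]))
o=ctrl.get_obs();print(o['tool_pos'],Ro.from_rotvec(o['tool_rot']).as_matrix().round(4),o['contact_force'],o['opening'])
```

```text
[ 0.43076447 -0.16102733  0.01320702] [[ 9.283e-01  3.718e-01 -1.300e-03]
 [ 3.718e-01 -9.283e-01 -1.100e-03]
 [-1.600e-03  5.000e-04 -1.000e+00]] [-0.20354028 -0.03045638  4.80983968] 0.011189563138003565
```

View pics/w7b.png

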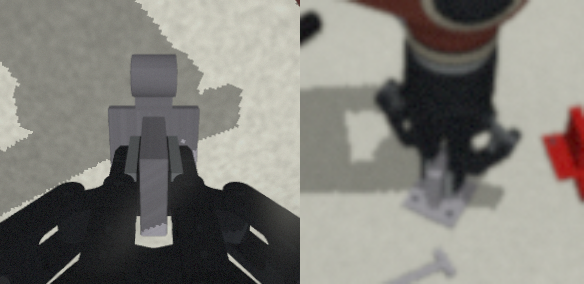

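Call:
apply_moves --pt "0 0 -0.5 0 0 0" --pt "0 0 -1.5 0 0 0" --pt "0 0 -3 0 0 0" --pt "0 0 -5 0 0 0" --pt "0 0 -8 0 0 0" --pt "0 0 -11 0 0 0" --pt "0 0 -12.5 0 0 0" --pt "0 0 -13 0 0 0" --pt "0 0 -13 0 0 0"

```text
t: 13.4
tool_pos: [0.4309, -0.1609, 0.1432]
tool_rot: [3.084, 0.595, -0.002]
contact_force: [0.1, 0.5, -2.4]
opening: 0.0113
```

Run:
```python
from mv import *
w=snap('wrist','w8');s=snap('side','s8');cv2.imwrite('pics/w8b.png',np.hstack([w['color'][100:384,100:400],cv2.resize(s['color'][150:300,220:370],(284,284))]))
o=ctrl.get_obs();print(o['tool_pos'],o['contact_force'],o['opening'])
print(rel([.444,.122,.145],down(-.172)))
```

```text
[ 0.42997    -0.16033451  0.14143636] [ 0.47819451 -0.14644452 -2.4452093 ] 0.011193026604354105
[ 1.180e+01 -2.569e+01 -3.500e-01 -1.000e-02  4.000e-02  6.340e+00]
```

View pics/w8b.png

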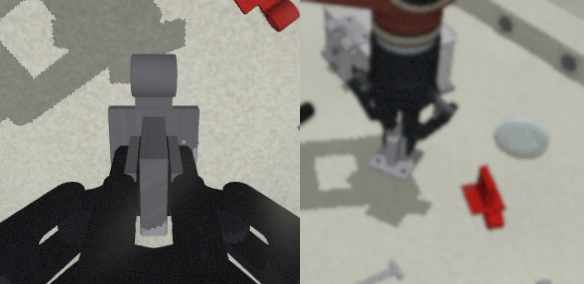

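Call:
apply_moves --pt "0.5 -1 -2 0 0 0.4" --pt "1.5 -3 -3 0 0 1" --pt "3 -6 -3 0 0 1.8" --pt "4.5 -9 -3 0 0 2.6" --pt "6 -12 -3 0 0 3.4" --pt "7.5 -15 -3 0 0 4.2" --pt "9 -18 -3 0 0 5" --pt "10 -21 -3 0 0 5.8" --pt "11 -24 -2 0 0 6.3" --pt "11.8 -25.7 -0.4 0 0 6.3" --pt "11.8 -25.7 -0.4 0 0 6.3" --pt "11.8 -25.7 -0.4 0 0 6.3" --pt "11.8 -25.7 -0.4 0 0 6.3"

```text
t: 14.8
tool_pos: [0.444, 0.1214, 0.1454]
tool_rot: [3.13, -0.266, -0.007]
contact_force: [-0.8, 0.2, -1.5]
opening: 0.0112
```

Run:
```python
from mv import *
w=snap('wrist','w9');P0=[]
for i in range(6):
    ctrl.get_image('side');o=ctrl.get_obs();P0.append(np.r_[o['tool_pos'],o['tool_rot']])
P0=np.array(P0);print(P0.mean(0),P0.std(0));o['tool_pos']=P0.mean(0)[:3];o['tool_rot']=P0[:, 3:].mean(0)
print(rel([.5029,.1115,.1062],down(-.172),o))
cv2.imwrite('pics/w9b.png',cv2.resize(w['color'],(800,600)))
cv2.imwrite('pics/w9c.png',cv2.resize(w['color'][0:160,150:350],None,fx=4,fy=3.75,interpolation=cv2.INTER_CUBIC))
```

```text
[ 0.44438233  0.12149104  0.14600995 -3.13012711  0.26674832  0.00466726] [8.74107865e-05 1.59360073e-04 8.47019307e-05 5.52160051e-05
 4.26274848e-04 2.03197055e-04]
[ 5.95 -0.01  3.96  0.    0.03  0.02]
```

View pics/w9b.png

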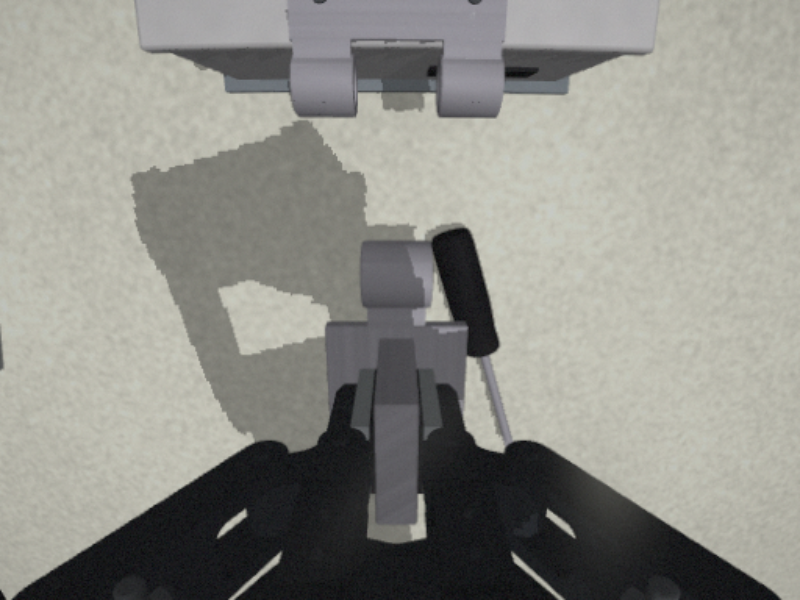

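Run:
```python
import cv2
w=cv2.imread('pics/w9.png')
cv2.imwrite('pics/w9d.png',cv2.resize(w[0:80,180:330],None,fx=5,fy=5,interpolation=cv2.INTER_CUBIC))
cv2.imwrite('pics/w9e.png',cv2.resize(w[145:345,200:310],None,fx=5,fy=3,interpolation=cv2.INTER_CUBIC))
```

```text
(no output)
```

View pics/w9d.png

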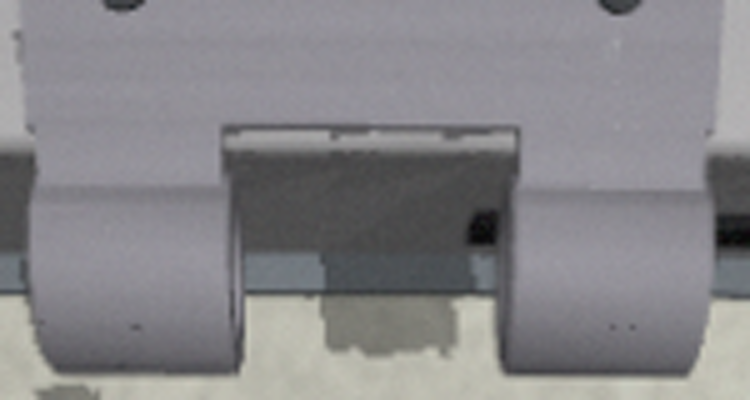

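View pics/w9e.png

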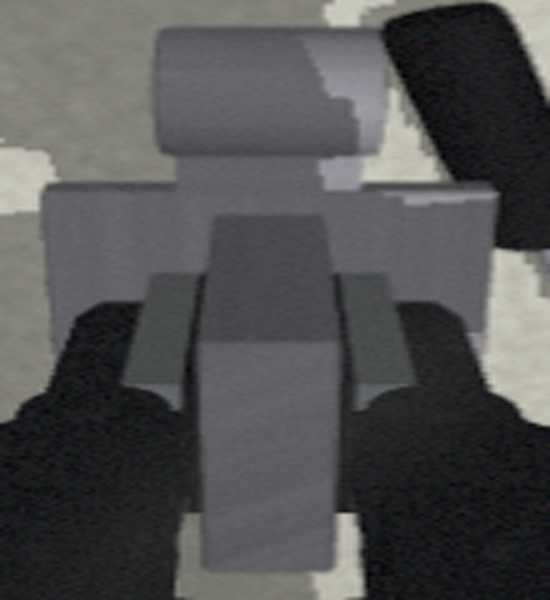

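```bash
cat > run4.py <<'E'
from mv import *
W=np.load('pics/w9.npz')
def u5(p): return (np.array(p,float)+.5)/5-.5+[180,0]
def ue(p): return (np.array(p,float)+.5)/[5,3]-.5+[200,145]
ph=np.linspace(0,2*np.pi,361)
def tang(tw,cx,cz,y,mx):
    C=np.c_[cx+11*np.cos(ph),np.full(361,y),cz+11*np.sin(ph)];q=P(W,tw(C));return q[(np.argmax if mx else np.argmin)(q[:,1])]
L=[((-145.5,-37,11),(35,187)),((-145.5,-15,11),(228,187)),((-145.5,15,11),(512,190)),((-145.5,37,11),(705,190))]
T=[(-37,(48,372)),(-15,(240,373)),(15,(505,374)),(37,(692,375))]
def fl(p):
    tw=lambda X:lid_w([*p,0],X)
    return np.r_[P(W,tw([a[0] for a in L]))-u5([a[1] for a in L]),[tang(tw,-154,4,y,True)-u5(q) for y,q in T]].ravel()
b=least_squares(fl,[.6275,.09,-.173]);print('lid',b.x,'bore',lid_w([*b.x,0],[-154,0,4]));print(b.fun.reshape(-1,2).round(2))
M=[((22,25,6),(45,187)),((22,-25,6),(498,190)),((18,6,51),(200,343)),((18,-6,51),(338,343)),((-22,6,51),(203,570)),((-22,-6,51),(335,570)),((18,6,6),(212,215)),((18,-6,6),(328,215)),((42,11,22),(155,80)),((42,-11,22),(387,80))]
N=[(11,(158,28),False),(-11,(384,28),False),(11,(162,152),True),(-11,(378,155),True)]
Rn=down(-.172)
def lw(p,X): # p: x,y,z, yaw, pitch, roll
    return (np.array(X,float)/1000)@Ro.from_euler('ZYX',p[3:]).as_matrix().T+p[:3]
def ff(p):
    tw=lambda X:lw(p,X)
    a=P(W,tw([m[0] for m in M]))-ue([m[1] for m in M]); a[-2:,1]=0
    return np.r_[a,[tang(tw,42,11,y,mx)-ue(q) for y,q,mx in N]].ravel()
x0=[.4444,.1215,.1328,-.172,0,0]
print('nominal bore',lw(np.array(x0),[42,0,11]),ff(x0).reshape(-1,2).round(2).tolist())
c=least_squares(ff,x0);print('leaf',c.x,'bore',lw(c.x,[42,0,11]),c.fun.reshape(-1,2).round(2).tolist())
d=least_squares(lambda p:ff([*p,0,0]),x0[:4]);print('leaf level',d.x,'bore',lw(np.r_[d.x,0,0],[42,0,11]))
E
python3 run4.py
```

```text
lid [0.47033374 0.11671709 2.9677161 ] bore [0.55306714 0.10218494 0.104     ]
[[ -0.21  15.05]
 [  1.19  14.92]
 [ -0.87  14.59]
 [  0.48  15.11]
 [  0.42 -15.64]
 [  0.08 -15.93]
 [ -0.87 -15.88]
 [ -0.25 -15.62]]
nominal bore [0.48578027 0.11431157 0.1438    ] [[-2.29, -0.52], [-0.2, -1.33], [-2.06, -2.03], [0.27, -1.98], [-1.22, -0.08], [-0.86, -0.04], [-0.4, -2.91], [-1.51, -2.86], [-1.48, 0.0], [-0.72, 0.0], [-0.56, -3.06], [-1.5, -2.96], [-1.27, -0.36], [-0.58, -1.26]]
leaf [ 0.44275107  0.12116804  0.13110811 -0.17168519 -0.00455692 -0.00426866] bore [0.4840918  0.11404753 0.14229929] [[-0.63, 1.07], [0.3, 0.38], [-0.85, -0.28], [0.95, -0.17], [-0.11, -0.06], [-0.21, 0.06], [0.79, -1.38], [-0.59, -1.3], [-0.09, 0.0], [0.01, 0.0], [0.85, -0.46], [-0.7, -0.33], [0.05, 1.66], [0.22, 0.8]]
leaf level [ 0.44270741  0.1213361   0.1312413  -0.17396544] bore [0.48407347 0.11406635 0.1422413 ]
```

```bash
sed -i 's/((-145.5,-37,11),(35/((-145.5,37,11),(35/;s/((-145.5,-15,11),(228/((-145.5,15,11),(228/;s/((-145.5,15,11),(512/((-145.5,-15,11),(512/;s/((-145.5,37,11),(705/((-145.5,-37,11),(705/;s/T=\[(-37,/T=[(37,/;s/(-15,(240/(15,(240/;s/(15,(505/(-15,(505/;s/(37,(692/(-37,(692/' run4.py
cat >> run4.py <<'E'
B=lid_w([*b.x,0],[-154,0,4])
for nm,bo,yw in(('fit',lw(np.r_[d.x,0,0],[42,0,11]),d.x[3]),('nom',lw(np.array(x0),[42,0,11]),-.172)):
    print(nm,'shift in lid axes mm',((B-bo)*1000@rz(b.x[2])).round(2),'yaw',np.rad2deg(b.x[2]-yw)/5)
E
python3 run4.py
```

```text
lid [ 0.6268859   0.08930984 -0.17284653] bore [0.54413757 0.10375676 0.104     ]
[[-1.03 -0.54]
 [ 0.89 -0.76]
 [-0.47 -1.15]
 [ 1.4  -0.61]
 [ 1.08  1.02]
 [ 0.31  0.72]
 [-1.22  0.71]
 [-1.02  0.89]]
nominal bore [0.48578027 0.11431157 0.1438    ] [[-2.29, -0.52], [-0.2, -1.33], [-2.06, -2.03], [0.27, -1.98], [-1.22, -0.08], [-0.86, -0.04], [-0.4, -2.91], [-1.51, -2.86], [-1.48, 0.0], [-0.72, 0.0], [-0.56, -3.06], [-1.5, -2.96], [-1.27, -0.36], [-0.58, -1.26]]
leaf [ 0.44275107  0.12116804  0.13110811 -0.17168519 -0.00455692 -0.00426866] bore [0.4840918  0.11404753 0.14229929] [[-0.63, 1.07], [0.3, 0.38], [-0.85, -0.28], [0.95, -0.17], [-0.11, -0.06], [-0.21, 0.06], [0.79, -1.38], [-0.59, -1.3], [-0.09, 0.0], [0.01, 0.0], [0.85, -0.46], [-0.7, -0.33], [0.05, 1.66], [0.22, 0.8]]
leaf level [ 0.44270741  0.1213361   0.1312413  -0.17396544] bore [0.48407347 0.11406635 0.1422413 ]
fit shift in lid axes mm [ 60.94   0.17 -38.24] yaw 0.01282166174950595
nom shift in lid axes mm [ 59.3   -0.36 -39.8 ] yaw -0.009700574542744264
```

```bash
cat >> run4.py <<'E'
def fl4(p):
    tw=lambda X:lid_w([*p[:3],0],X)+[0,0,p[3]]
    return np.r_[P(W,tw([a[0] for a in L]))-u5([a[1] for a in L]),[tang(tw,-154,4,y,True)-u5(q) for y,q in T]].ravel()
b4=least_squares(fl4,[.627,.09,-.173,0]);B=lid_w([*b4.x[:3],0],[-154,0,4])+[0,0,b4.x[3]];print('lid4',b4.x,B,b4.fun.reshape(-1,2).round(2).tolist())
print('shift',((B-lw(np.r_[d.x,0,0],[42,0,11]))*1000@rz(b4.x[2])).round(2))
E
python3 run4.py | tail -3
```

```text
nom shift in lid axes mm [ 59.3   -0.36 -39.8 ] yaw -0.009700574542744264
lid4 [ 0.6269682   0.08929427 -0.1728471  -0.00071172] [0.54421987 0.10374124 0.10328828] [[-0.76, -0.48], [1.0, -0.7], [-0.58, -1.08], [1.13, -0.55], [1.32, 0.94], [0.41, 0.64], [-1.31, 0.62], [-1.26, 0.8]]
shift [ 61.03   0.17 -38.95]
```

Call:
apply_moves --pt "0 0 1 0 0 0" --pt "0 0 2 0 0 0" --pt "0 0 3 0 0 0" --pt "0.5 0 3.9 0 0 0" --pt "1.5 0 3.9 0 0 0" --pt "2.5 0 3.9 0 0 0" --pt "3 0 3.9 0 0.03 0" --pt "3.5 0 3.9 0 0.03 0" --pt "3.5 0 3.9 0 0.03 0" --pt "3.5 0 3.9 0 0.03 0"

```text
t: 16.15
tool_pos: [0.4787, 0.1159, 0.1069]
tool_rot: [3.13, -0.266, -0.001]
contact_force: [0.8, -0.1, -2.0]
opening: 0.0111
```

```bash
cat > obs.py <<'E'
from mv import *
import sys
n=sys.argv[1]
w=snap('wrist',n);A=[]
for i in range(5):
    s=ctrl.get_image('side' if i else 'scene');o=ctrl.get_obs();A.append(np.r_[o['tool_pos'],o['tool_rot']])
    if i==0:sc=s
A=np.array(A);o['tool_pos']=A[:,:3].mean(0);o['tool_rot']=A[-1,3:]
print(o['t'],o['tool_pos'],o['contact_force'],o['opening'])
print(rel([.5028,.1111,.1062],down(-.1725),o))
cv2.imwrite(f'pics/{n}b.png',cv2.resize(w['color'],(800,600)))
cv2.imwrite(f'pics/{n}s.png',np.hstack([cv2.resize(sc['color'][150:300,220:370],(400,400)),cv2.resize(s['color'][90:240,200:350],(400,400))]))
E
python3 obs.py w10
```

```text
16.45 [0.47839196 0.11590669 0.10675912] [ 0.41431106  0.84890098 -1.93639175] 0.011379661028265287
[2.49 0.06 0.05 0.   0.01 0.04]
```

View pics/w10b.png

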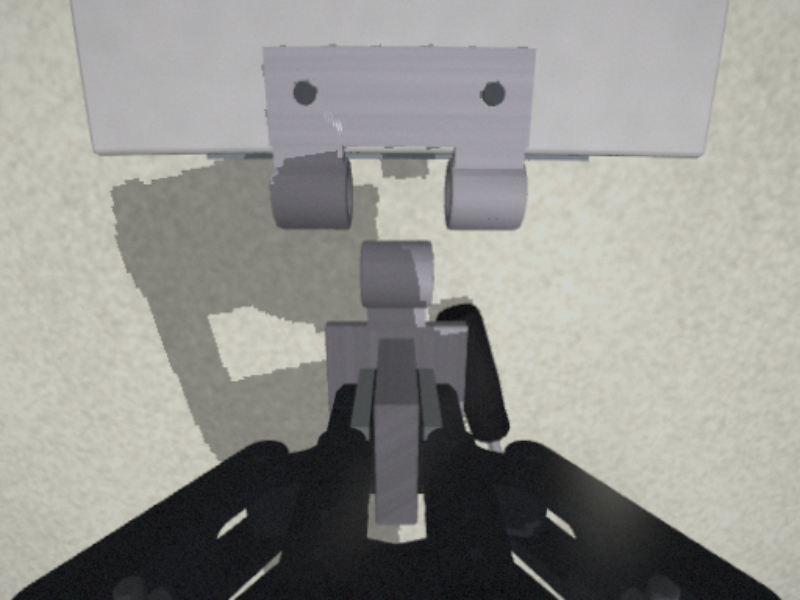

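View pics/w10s.png

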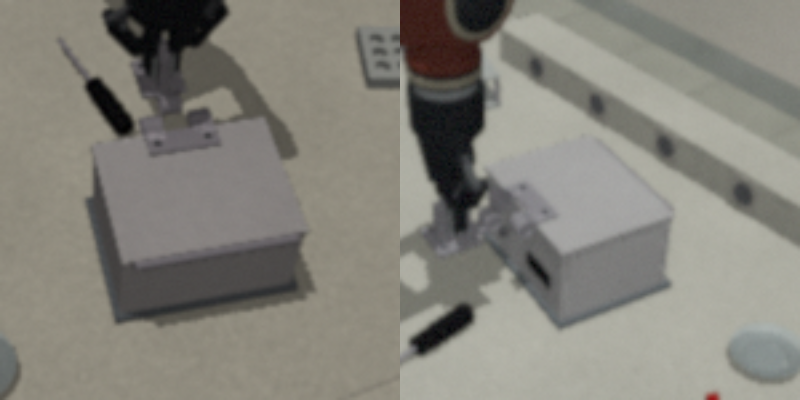

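Call:
apply_moves --pt "0.2 0.06 0.05 0 0 0.04" --pt "0.5 0.06 0.05 0 0 0.04" --pt "0.8 0.06 0.05 0 0 0.04" --pt "1.1 0.06 0.05 0 0 0.04" --pt "1.4 0.06 0.05 0 0 0.04" --pt "1.7 0.06 0.05 0 0 0.04" --pt "2 0.06 0.05 0 0 0.04" --pt "2.2 0.06 0.05 0 0 0.04" --pt "2.4 0.06 0.05 0 0 0.04" --pt "2.5 0.06 0.05 0 0 0.04" --pt "2.5 0.06 0.05 0 0 0.04" --pt "2.5 0.06 0.05 0 0 0.04"

```text
t: 17.65
tool_pos: [0.5029, 0.1111, 0.1062]
tool_rot: [3.13, -0.271, -0.001]
contact_force: [-0.5, 0.1, -1.5]
opening: 0.0114
```

```bash
python3 obs.py w11
python3 - <<'E'
import cv2
w=cv2.imread('pics/w11.png')
cv2.imwrite('pics/w11c.png',cv2.resize(w[120:240,160:350],None,fx=4,fy=4,interpolation=cv2.INTER_CUBIC))
E
```

```text
17.95 [0.50288795 0.1111043  0.1062409 ] [-0.25451686  1.21992593 -2.0141018 ] 0.011395472198718714
[-0.01  0.    0.    0.    0.01 -0.01]
```

View pics/w11c.png

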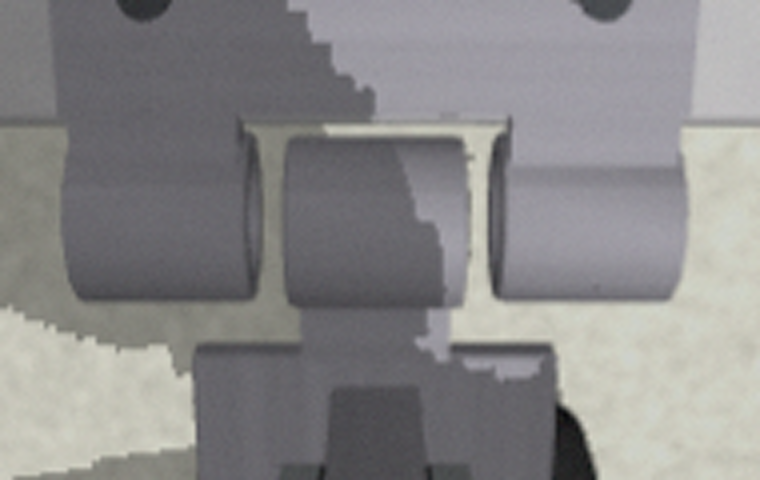

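View pics/w11s.png

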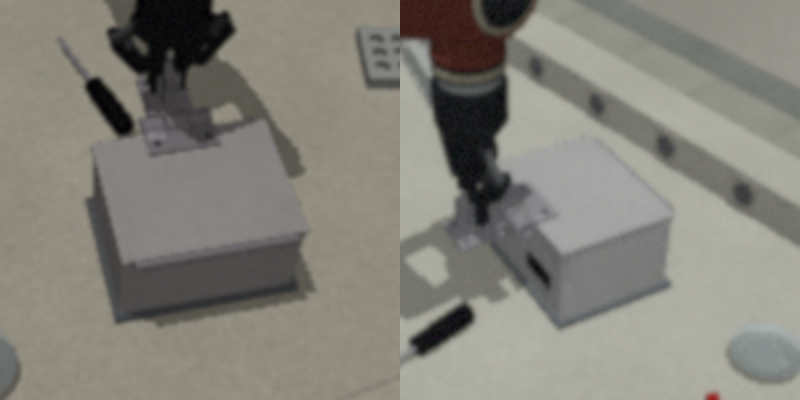

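```bash
cat > run5.py <<'E'
from mv import *
W=np.load('pics/w11.npz')
u=lambda p:(np.array(p,float)+.5)/4-.5+[160,120]
ph=np.linspace(0,2*np.pi,721)
def tang(tw,cx,cz,y,mx):
    C=np.c_[cx+11*np.cos(ph),np.full(721,y),cz+11*np.sin(ph)];q=P(W,tw(C));return q[(np.argmax if mx else np.argmin)(q[:,1])]
L=[((-145.5,37,11),(66,182)),((-145.5,15,11),(248,182)),((-145.5,-15,11),(508,166)),((-145.5,-37,11),(683,166))][2:]
T=[(37,(85,300)),(15,(248,300)),(-15,(503,300)),(-37,(672,300))]
def fl(p):
    tw=lambda X:lid_w([*p[:3],0],X)+[0,0,p[3]]
    return np.r_[P(W,tw([a[0] for a in L]))-u([a[1] for a in L]),[tang(tw,-154,4,y,True)-u(q) for y,q in T]].ravel()
b=least_squares(fl,[.627,.09,-.173,0]);print('lid',b.x.round(4),b.fun.reshape(-1,2).round(2).tolist())
M=[((22,25,6),(195,346)),((22,-25,6),(556,346))]
N=[(11,(292,137),0),(-11,(462,137),0),(11,(293,307),1),(-11,(460,307),1)]
lw=lambda p,X:(np.array(X,float)/1000)@rz(p[3]).T+np.array(p[:3])
def ff(p):
    tw=lambda X:lw(p,X)
    return np.r_[P(W,tw([m[0] for m in M]))-u([m[1] for m in M]),[tang(tw,42,11,y,mx)-u(q) for y,q,mx in N]].ravel()
c=least_squares(ff,[.5029,.1111,.093,-.172]);print('leaf',c.x.round(4),c.fun.reshape(-1,2).round(2).tolist())
B=lid_w([*b.x[:3],0],[-154,0,4])+[0,0,b.x[3]];A=lw(c.x,[42,0,11]);print('B',B,'A',A,'need shift',((B-A)*1000@rz(b.x[2])).round(2),'dyaw',b.x[2]-c.x[3])
# both heights fixed at .104 bore
b=least_squares(lambda p:fl([*p,0]),[.627,.09,-.173]);c=least_squares(lambda p:ff([p[0],p[1],.093,p[2]]),[.5029,.1111,-.172])
B=lid_w([*b.x[:3],0],[-154,0,4]);A=lw([c.x[0],c.x[1],.093,c.x[2]],[42,0,11]);print('fixed z need',((B-A)*1000@rz(b.x[2])).round(2),b.x[2]-c.x[2])
d=cv2.imread('pics/w11.png')
s=ctrl.get_image('side')['color'];cv2.imwrite('pics/s11.png',cv2.resize(s[135:195,205:285],None,fx=9,fy=9,interpolation=cv2.INTER_CUBIC))
E
python3 run5.py
```

```text
lid [ 6.268e-01  8.840e-02 -1.793e-01 -1.000e-04] [[-0.93, -1.14], [1.48, -0.74], [-0.31, 0.04], [2.39, 0.32], [-1.89, 0.69], [-0.77, 0.95]]
leaf [ 0.5007  0.1111  0.0879 -0.1749] [[0.67, 0.75], [-0.4, 0.93], [-0.04, -0.3], [-0.11, -0.2], [-0.22, -0.58], [0.13, -0.49]]
B [0.54416761 0.10340685 0.10390636] A [0.54208484 0.10383341 0.09889956] need shift [ 2.13 -0.05  5.01] dyaw -0.004373978935507367
fixed z need [ 0.62 -0.06  0.  ] -0.004345140554218863
```

View pics/s11.png

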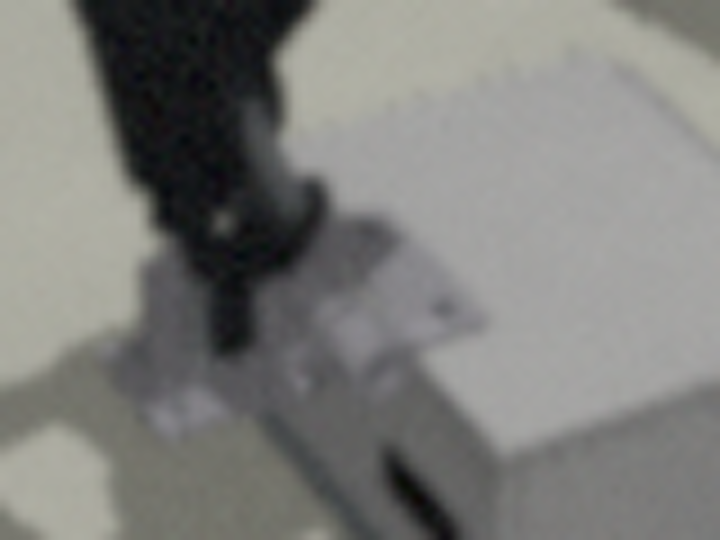

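Call:
apply_moves --pt "0.03 0 0 0 0 0" --pt "0.06 0 0 0 0 0" --pt "0.06 0 0 0 0 0" --pt "0.06 0 0 0 0 0" --pt "0.06 0 0 0 0 0" --pt "0.06 0 0 0 0 0"

```text
t: 18.6
tool_pos: [0.5035, 0.111, 0.1063]
tool_rot: [3.13, -0.271, -0.001]
contact_force: [-0.1, -1.0, -1.2]
opening: 0.0113
```

```bash
python3 obs.py w12
python3 - <<'E'
import cv2
w=cv2.imread('pics/w12.png')
cv2.imwrite('pics/w12c.png',cv2.resize(w[120:240,160:350],None,fx=4,fy=4,interpolation=cv2.INTER_CUBIC))
E
```

```text
18.9 [0.50351311 0.11100457 0.10625761] [ 0.59960298  0.00945811 -1.70970765] 0.01120361486673582
[-0.07  0.    0.01  0.    0.01 -0.  ]
```

View pics/w12c.png

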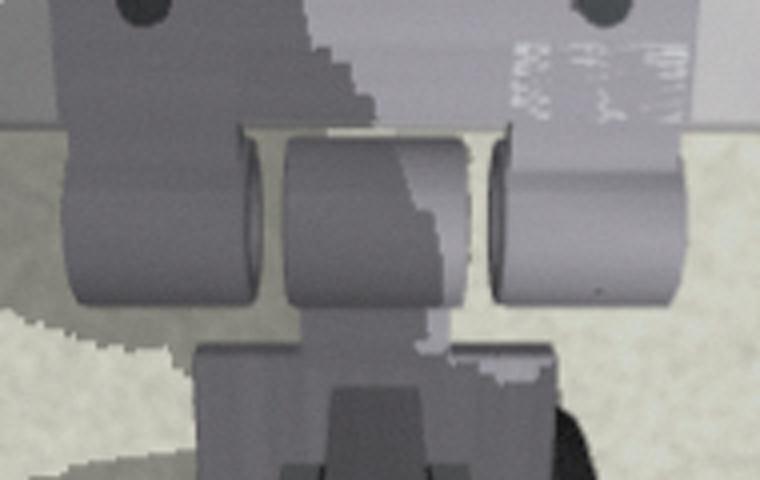

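Run:
```python
from station import ctrl
o=ctrl.get_obs();print(o['t'],abs(o['dq']).max(),o['contact_force'],o['opening']);print(ctrl.finish_job())
```

```text
18.9 0.002059843286813797 [ 0.59960298  0.00945811 -1.70970765] 0.01120361486673582
the job is handed in; nothing more can be done
None
```

I closed the lid, took the grey single-knuckle leaf by its fin, and handed the job in at 18.9 s. The gripper was still holding the leaf with its knuckle between the lid's two knuckles.

- **Lid:** I lowered it slowly with shut fingers until the outer face stopped at a height of 108 mm, with about 6 N of push. Pictures after retracting show it level and closed.
- **Sideways and front-to-back:** In the last wrist picture the gaps on the two sides of the leaf's knuckle look equal. The tubes' front edges line up to about 0.3 mm, after I moved the leaf 0.6 mm to correct it. I left the last measured yaw difference of about 0.25° uncorrected.
- **Contact:** The last force reading was about −1.7 N vertically, roughly the leaf's weight, with sideways readings near sensor noise. A gap was still visible between the leaf's knuckle and the lid edge. The joints were practically still.
- **Height:** One check disagreed. Judging the leaf's height from the last picture's scale put it 5 mm low, and an earlier fit put it 1.7 mm low. I did not correct for either, because that estimate is poorly determined. I went by the arm's own readings from the grasp and from touching the lid, which put the hole at 104 mm. In the picture the leaf's knuckle also looks about as wide as the lid's. The holes themselves could not be seen.

I did not touch the spare, pin, screwdriver or anything else on purpose. I took no last picture of the whole bench.

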